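# Mark the long plate in the plunger press

## Task

Take the longer of the two slotted metal plates out of the rack and lay it flat on the bench; then take it again by its long sides and slide it, flat and end first, between the guides of the press until it meets the stop at the back. Then push the press's spring plunger all the way down to its stop for a moment to mark the plate and let it come up again, leaving the plate home in the press. Do not disturb the shorter plate or the other things on the bench.

Things in the scene. Friction and masses are not known exactly. Their poses are not given: they have to be found in the camera images.
- long_plate: The longer slotted aluminium plate, 180 x 12 x 50 mm, about 0.28 kg. It stands on a long edge in one of the rack's two slots. Origin: middle of the edge it stands on at first. Axes: x length, y thickness, z width (up at first). Both ends and both faces are alike; a 9 mm wide slot, 80 mm long, runs through the middle.
- long_plate_center (a point): Centre of the long plate's volume.
- short_plate: The shorter slotted aluminium plate, 120 x 12 x 50 mm, otherwise like the long one; it stands in the other slot of the rack and stays there. Origin and axes as for the long plate.
- rack: Fixed wooden rack 150 x 130 mm with an 8 mm base and two slots along its x axis at y = +35 and -35 mm. Low blocks (top at 28 mm) flank each slot at x = 25 to 59 and -25 to -59 mm, leaving the middle 50 mm open; a plate in it has its upper edge 58 mm above the bench. Origin: centre of the underside.
- press: Fixed C-frame marking press: grey head (x = -37 to +75, y = +/-35, z = 48 to 98 mm) over a steel anvil strip 40 mm wide, top 16 mm above the bench, x = -100 to +35 mm. Origin: on the plunger's axis at bench level; the throat opens to its own -x, z up. Base plate 10 mm thick, x = -45 to +85, y = +/-60 mm. The stop is the column's upright face at x = +35 mm.
- press_home (a point): Where the long plate's centre is when the plate is home: flat on the anvil, length along the press's x, one end at the stop. At x = -55, y = 0, z = 22 mm of the press.
- press_mouth (a point): Middle of the mouth of the guides, on the anvil's top (16 mm above the bench), at press x = -47 mm. The guides' inner faces are 54 mm apart from x = -30 to +35 mm, flaring to about 70 mm at the mouth; their tops are 27 mm above the bench.
- plunger (a joint): Travel of the press's vertical spring plunger in m: 0 is up, 0.014 is down at its stop. It needs about 3 N to start and 10 N at the stop, and springs back.
- cap_top (a point): Centre of the top of the plunger's black round cap (58 mm across, flat top 44 mm), 142 mm above the bench when up; moves down with the plunger.
- mug: White spotted mug, 82 mm across, 91 mm high, handle at its +y. Bystander. Origin: centre of the underside.
- lens_c: Black camera lens standing on the bench, 55 mm across, 34 mm high. Bystander. Origin: centre of the underside.
- loupe: Black loupe, 41 mm across, 49 mm high. Bystander. Origin: centre of the underside.
- white_tub: White screw-lid tub, 66 mm across, 33 mm high. Bystander. Origin: centre of the underside.

How it is judged:
By the outcome, as a careful person would: the job done as asked, in the order asked, and still so for the second after the job is handed in, with the robot touching nothing.
It also fails if it takes over 64 s, if anything falls off the work surface, if the arm or the gripper's body presses on something with over 40 N, if the wrist force passes 120 N, or if a joint passes its speed limit or range.

## Robot

A 6-joint arm with a two-finger parallel gripper is mounted at the origin on a cart in front of the work surface, level with it; the furniture and walls round the work are solid. World frame = base frame: x ahead of the robot, y to its left, z up, the work surface at z = 0. Lengths are in m, angles in degrees, forces in N, time in s.
With the tool pointing down it reaches from about 0.4 to 0.825 m from the base axis. Payload 7 kg.
Tool frame: the origin (TCP) lies on the centre line of the jaws, within the pads' length; the fingertips stand 8 mm ahead of it and the grasp point (between the pads) lies 11 mm behind it (r.tcp_to_tips is the distance from the TCP to the fingertips, in m); z points along the fingers, y is the direction in which the jaws open and shut (so a half turn about z gives the same grasp; the last joint's range is limited). The gripper opens to 88 mm and grips with 3 to 60 N. Pads are 19 mm wide; open, the fingers measure 130 mm over their backs; the gripper's body (78 mm by 193 mm) begins 47 mm behind the grasp point.
Start: joints at [-59.696, 20.546, 0.682, 0, -70.136, -16.507], TCP at [0.161, -0.656, 0.235] pointing down, gripper open.
Joint ranges: [-176.03, 176.03], [-82.01, 121.73], [-58.28, 71.71], [-173.87, 95.51], [-174.79, -0.11], [-173.66, 173.66]. Speed limits (degrees/s): [136.94, 136.94, 172.46, 180, 180, 180].

## Interface

Orientations are given as [roll, pitch, yaw] about the fixed x, y, z axes, in that order (R = Rz(yaw) Ry(pitch) Rx(roll)).
In Python, from plant import r gives the robot as it stands.
- The arm moves only by the tool drive_tool, never from a script. Its argument "plan" is text: rows parted by semicolons, each of 4 numbers parted by spaces: the shift along the tool's x, y, z in cm, then the turn about the tool's z in rad. A call has 1 to 8 rows; each row is the pose to reach, as a shift and turn from the pose commanded when the call began, along the tool's axes at that moment; what a row does not reach only later rows make up. A row lasts 1/8 s, in which the tool goes at most 62.5 mm and 10.7 degrees, less where a joint would pass 70% of its speed; a pose out of reach is approached as far as the arm can. A call with a gripper value outside its range is refused whole. "fingers" is the closure, from -1 (fully open) to 1 (shut), set as the call begins (left out, the last holds). The fingers move at their own pace and stop on an object; "squeeze" is the grip in N (left out, the last holds). Time passes only in rows, so rows that repeat a pose let the fingers close. It gives the time, the measured TCP pose, the force and the opening at its end, in the units of the state.
- r.get_state(): the state, without advancing time (a new reading comes with each control period).
- r.capture(name): name is "scene" or "top" or "wrist"; returns a dict with "frame" (384x512x3 uint8, red, green, blue), "fovy" (degrees; the focal length in pixels is half the picture's height over the tangent of half this angle, whatever the lens; pixels are square), "cx", "cy" (the principal point, pixels), "rvec" (rotation vector, rad) and "tvec" (3), from world to camera coordinates, as OpenCV has them. Camera axes: x right, y down, z forward; pixel columns grow to the right and rows downward; lengths in m; the calibration is good to about 2 mm. A picture is of the moment at which its call begins. There is no depth.
- r.close_job(): hands the job in, once; it reports no verdict.
The state is a dict: "time_s": time; "joints": joint angles; "qd": joint speeds; "joint_torque": joint torques, N m; "tcp_pos": TCP position; "eef_rot": TCP orientation; "contact_force": force on the tool from outside, world axes, zero at the start; "moment": the same for the moment, N m; "gripper_width": finger opening in m.
Only numpy, scipy, OpenCV 4.12 (cv2) and the standard library are available. Lean on these libraries where they do the work, as an engineer would, in place of code of your own. Each camera call takes 0.05 s, during which the arm holds its last target. There are 200 camera calls.

## Working session

There is one attempt and no reset: what is moved stays moved. The work goes in short steps, Python scripts to look and compute and a tool call to move; the robot and the scene stay as the last step left them, time stands still between calls to the robot, and variables do not carry over. Pictures are saved under pics/ and viewed, about 8 in all and at most 12, crops included, and the job is handed in when it is done.

Besides the shell and the picture viewer there is one more tool, called as a command line: name --argument value ..., lists and objects as JSON in quotes. drive_tool: Moves the arm, as the interface text tells. Its arguments: {"type":"object","properties":{"plan":{"type":"string"},"fingers":{"type":"number"},"squeeze":{"type":"number"}},"required":["plan"]}

```bash
mkdir -p pics; ls; cat > h.py <<'E'
import numpy as np, cv2
from plant import r
from scipy.spatial.transform import Rotation as Ro
def cap(n,f=None):
    d=r.capture(n)
    if f: cv2.imwrite('pics/'+f,cv2.cvtColor(d['frame'],cv2.COLOR_RGB2BGR))
    np.savez('/tmp/'+n+'.npz',**{k:np.array(v) for k,v in d.items()})
    return d
def KRT(n):
    d=np.load('/tmp/'+n+'.npz'); f=192/np.tan(np.radians(d['fovy'])/2)
    R=cv2.Rodrigues(d['rvec'].astype(float).reshape(3,1))[0]; return f,float(d['cx']),float(d['cy']),R,d['tvec'].reshape(3)
def px2w(n,u,v,z):
    f,cx,cy,R,t=KRT(n); c=-R.T@t; q=R.T@np.array([(u-cx)/f,(v-cy)/f,1]); return c+q*(z-c[2])/q[2]
def w2px(n,p):
    f,cx,cy,R,t=KRT(n); q=R@np.array(p)+t; return np.array([f*q[0]/q[2]+cx,f*q[1]/q[2]+cy])
E
python3 - <<'E'
from h import *
a=cap('scene');b=cap('top')
im=np.hstack([a['frame']]);
cv2.imwrite('pics/s1.png',cv2.resize(cv2.cvtColor(a['frame'],4),(800,600),interpolation=2))
cv2.imwrite('pics/t1.png',cv2.resize(cv2.cvtColor(b['frame'],4),(800,600),interpolation=2))
for n in('scene','top'):
  f,cx,cy,R,t=KRT(n);print(n,f,cx,cy,-R.T@t,R.round(2).tolist())
print(r.get_state())
E
```

```text
pics
scene 445.74558055278703 256.9317449096847 193.6636324165202 [0.13089704 0.92484652 0.95403115] [[-0.91, -0.41, -0.01], [-0.26, 0.6, -0.76], [0.32, -0.69, -0.65]]
top 452.4361464500287 258.06959238649745 190.9611047007612 [0.40570565 0.05387539 1.20858828] [[-0.0, -1.0, 0.0], [-0.99, 0.0, -0.12], [0.12, -0.0, -0.99]]
{'time_s': 0.1, 'joints': array([-5.96967545e+01,  2.05856059e+01,  6.37910823e-01, -1.54493370e-02,
       -7.01385548e+01, -1.65069770e+01]), 'qd': array([ 0.05885845, -0.09971337,  0.10733421,  0.07656132, -0.00937394,
        0.0482281 ]), 'joint_torque': array([-1.82199481e-03, -5.84165061e+01,  2.93750829e+01,  7.01551750e+00,
        1.01748412e-02, -5.50478660e-05]), 'tcp_pos': array([ 0.16081598, -0.65510252,  0.23373461]), 'eef_rot': array([ 1.79913178e+02, -1.05826392e-02, -1.66208983e+02]), 'contact_force': array([0.14431012, 1.4836794 , 0.3318775 ]), 'moment': array([-0.04427301,  0.01649812, -0.03300483]), 'gripper_width': 0.08740601603148394}
```

View pics/t1.png

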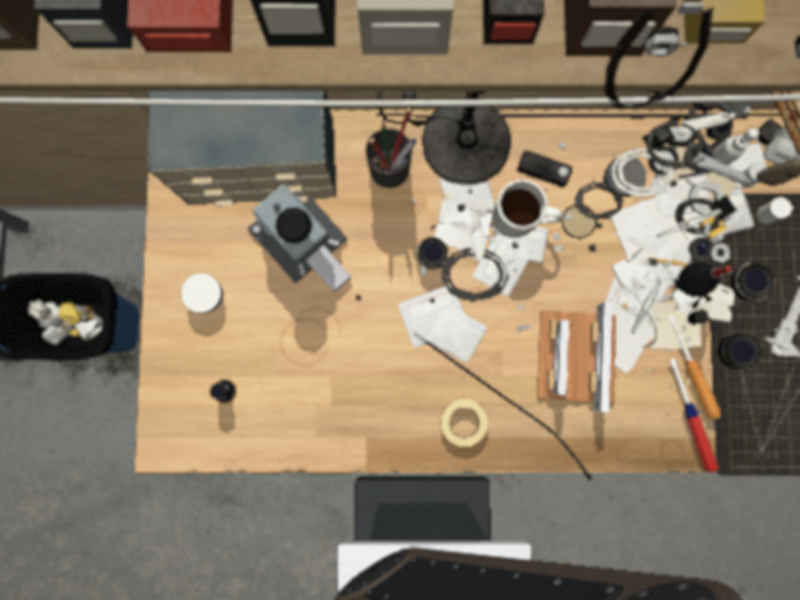

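View pics/s1.png

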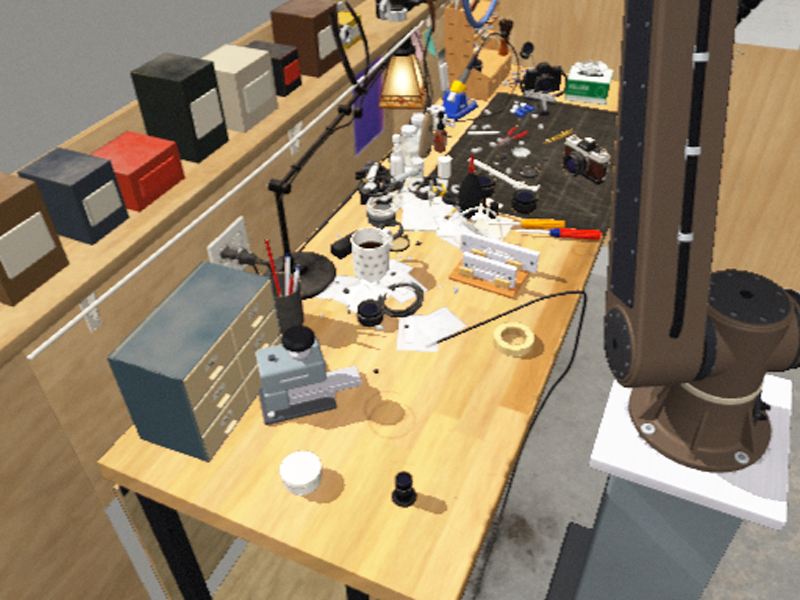

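```bash
python3 - <<'E'
from h import *
s=0.64
def P(u,v,z,l): print(l,px2w('top',u*s,v*s,z).round(4))
P(603,303,.058,'Lfar');P(604,410,.058,'Lnear');P(562,320,.058,'Sfar');P(561,394,.058,'Snear')
P(294,224,.142,'cap');P(350,279,.016,'anvA');P(328,290,.016,'anvB')
P(285,185,.098,'headTL');P(330,238,.098,'head?');P(539,311,.008,'rack');P(539,400,.008,'rack');P(432,251,.034,'lens');P(521,205,.091,'mug');P(201,293,.033,'tub');P(222,391,.049,'loupe')
d=cv2.cvtColor(np.load('/tmp/top.npz')['frame'],4)
a=cv2.resize(d[110:200,150:240],(600,600),interpolation=2);
b=cv2.resize(d[185:275,325:415],(600,600),interpolation=2)
cv2.imwrite('pics/c1.png',cv2.resize(np.hstack([a,b]),(800,400)))
E
```

```text
Lfar [ 0.542  -0.2777  0.058 ]
Lnear [ 0.3685 -0.2729  0.058 ]
Sfar [ 0.514  -0.2096  0.058 ]
Snear [ 0.3941 -0.2044  0.058 ]
cap [0.6551 0.2184 0.142 ]
anvA [0.5886 0.1406 0.016 ]
anvB [0.5697 0.1779 0.016 ]
headTL [0.7297 0.2408 0.098 ]
head? [0.6424 0.1672 0.098 ]
rack [ 0.5342 -0.1821  0.008 ]
rack [ 0.3837 -0.1783  0.008 ]
lens [0.6336 0.0012 0.034 ]
mug [ 0.6982 -0.141   0.091 ]
tub [0.5626 0.3889 0.033 ]
loupe [0.3997 0.3447 0.049 ]
```

View pics/c1.png

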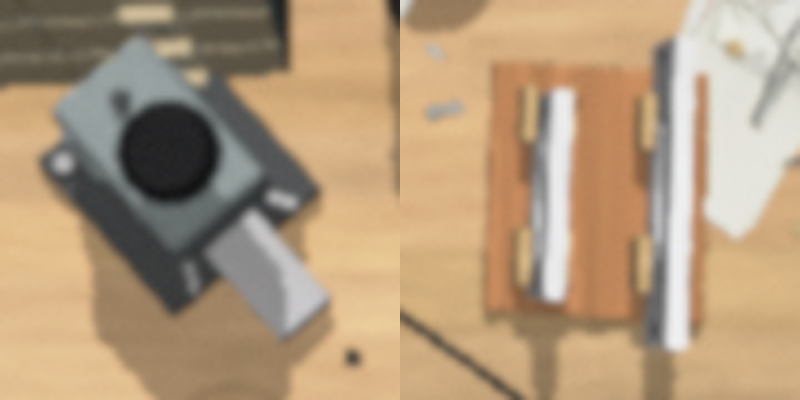

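```bash
python3 - <<'E'
from h import *
k=400/90
A=lambda u,v,z:px2w('top',150+u/k-.5,110+v/k-.5,z)
B=lambda u,v,z:px2w('top',325+(u-400)/k-.5,185+v/k-.5,z)
f=B(684,40,.058);n=B(677,348,.058);print('long',f,n,np.linalg.norm(f-n),(f+n)/2,np.degrees(np.arctan2(*(f-n)[1::-1])))
f=B(563,88,.058);n=B(552,300,.058);print('short',f,n,np.linalg.norm(f-n),(f+n)/2,np.degrees(np.arctan2(*(f-n)[1::-1])))
a=B(494,64,.008);b=B(486,314,.008);c=B(700,325,.008);print('rack',np.linalg.norm(a-b),np.linalg.norm(c-b),(a+c)/2,np.degrees(np.arctan2(*(a-b)[1::-1])))
cap=A(168,151,.142);e1=A(329,299,.016);e2=A(284,338,.016);m=(e1+e2)/2
print('cap',cap,m,np.linalg.norm(e1-e2),np.linalg.norm((cap-m)[:2]),np.degrees(np.arctan2(*(cap-m)[1::-1])))
h=[A(*q,.098) for q in((142,38),(55,110),(175,252),(265,175))];print('head',np.round(h,4))
x=(h[0]+h[1]-h[2]-h[3])/2;print(np.linalg.norm(x),np.degrees(np.arctan2(x[1],x[0])))
p=[A(*q,.010) for q in((40,160),(175,313),(320,190))];x=p[0]-p[1];print(np.linalg.norm(x),np.degrees(np.arctan2(x[1],x[0])),np.linalg.norm(p[1]-p[2]));x=(p[2]-p[1]);print(np.degrees(np.arctan2(x[1],x[0])))
E
```

```text
long [ 0.54302848 -0.28408762  0.058     ] [ 0.36749371 -0.2735608   0.058     ] 0.17585013880969252 [ 0.45526109 -0.27882421  0.058     ] -3.4319181431850523
short [ 0.51531317 -0.21341281  0.058     ] [ 0.39452323 -0.20355637  0.058     ] 0.12119141416203058 [ 0.4549182  -0.20848459  0.058     ] -4.664992090230594
rack 0.14895961554067674 0.12664195148205643 [ 0.45692752 -0.24293811  0.008     ] -3.2880548033943597
cap [0.65478116 0.2204217  0.142     ] [0.58165605 0.15529459 0.016     ] 0.03565276172060135 0.09792253729416883 41.689086752250255
head [[0.7306 0.2432 0.098 ]
 [0.6888 0.2915 0.098 ]
 [0.6073 0.2223 0.098 ]
 [0.6512 0.1725 0.098 ]]
0.10662324657292592 41.02434966743827
0.12594302231880022 41.63990342672865 0.11487211716797656
-48.97652328688692
```

```bash
cat >> h.py <<'E'
def mv(x,y,z,yaw):
    s=r.get_state(); p=s['tcp_pos']; R=Ro.from_euler('xyz',s['eef_rot'],degrees=True)
    d=R.inv().apply(np.array([x,y,z])-p)*100
    dy=(yaw-s['eef_rot'][2]+180)%360-180
    print('shift cm',d.round(2),'turn',round(-np.radians(dy),3),'pos',p.round(4),'rot',s['eef_rot'].round(2),'t',s['time_s'])
E
python3 -c "
from h import *
mv(.4555,-.279,.17,176.4)"
```

```text
shift cm [-37.59  29.49   6.41] turn 0.304 pos [ 0.1608 -0.6551  0.2337] rot [ 1.7991e+02 -1.0000e-02 -1.6621e+02] t 0.1
```

drive_tool --plan "-2 1.5 0.3 0.02; -7 5.5 1 0.06; -13 10 2 0.12; -19 15 3 0.17; -25 20 4 0.22; -31 24.5 5 0.26; -36 28.2 6 0.29; -37.6 29.5 6.4 0.304" --fingers -1

```text
time_s: 1.1
tcp_pos: [0.4446, -0.2927, 0.1734]
eef_rot: [-180.0, 0.0, 176.3]
contact_force: [1.0, -0.9, 0.9]
gripper_width: 0.0878
```

```bash
python3 -c "
from h import *
mv(.4555,-.279,.17,176.4)
a=cap('wrist');cv2.imwrite('pics/w1.png',cv2.resize(cv2.cvtColor(a['frame'],4),(800,600),interpolation=2))
f,cx,cy,R,t=KRT('wrist');print(f,cx,cy,-R.T@t)"
```

```text
shift cm [-1.    1.44  0.34] turn -0.001 pos [ 0.4446 -0.2927  0.1734] rot [-1.8000e+02  2.0000e-02  1.7634e+02] t 1.1
312.89348246773505 260.112736954796 193.3382700153447 [ 0.37699158 -0.28819146  0.32398429]
```

View pics/w1.png

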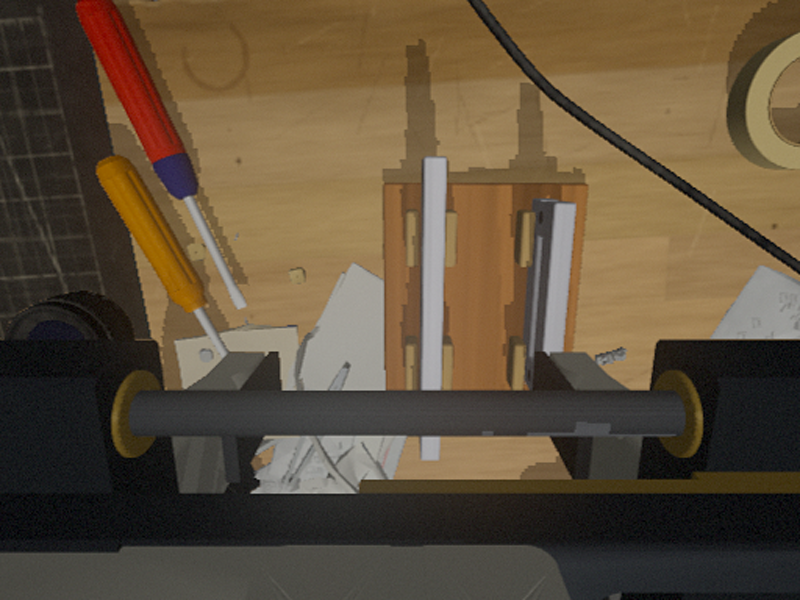

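```bash
python3 -c "
from h import *
a=px2w('wrist',434.5*.64,157*.64,.058);b=px2w('wrist',430*.64,459*.64,.058);print(a,b,np.linalg.norm(a-b),(a+b)/2,np.degrees(np.arctan2(*(b-a)[1::-1])))
l=px2w('wrist',423*.64,300*.64,.058);q=px2w('wrist',443.5*.64,300*.64,.058);print(l,q)
m=(a+b)/2
mv(m[0],m[1],.12,176.4);mv(m[0],m[1],.037,176.4)"
```

```text
[ 0.37031346 -0.27299353  0.058     ] [ 0.54818863 -0.28463592  0.058     ] 0.17825576781637278 [ 0.45925105 -0.27881473  0.058     ] -3.7448174004686905
[ 0.44692715 -0.2832878   0.058     ] [ 0.44767196 -0.27178437  0.058     ]
shift cm [-1.07  1.03  5.22] turn 0.001 pos [ 0.4479 -0.2885  0.1722] rot [1.7994e+02 3.0000e-02 1.7645e+02] t 1.15
shift cm [-1.06  1.03 13.52] turn 0.001 pos [ 0.4479 -0.2885  0.1722] rot [1.7994e+02 3.0000e-02 1.7645e+02] t 1.15
```

drive_tool --plan "-0.3 0 1 0; -0.3 0 3 0; -0.3 0 5 0; -0.3 0 6 0; -0.3 0 6 0; -0.3 0 6 0" --fingers 0.1

```text
time_s: 1.9
tcp_pos: [0.4469, -0.2952, 0.1142]
eef_rot: [-180.0, 0.0, 176.4]
contact_force: [-0.0, 0.1, 0.2]
gripper_width: 0.0401
```

```bash
python3 -c "
from h import *
mv(.4585,-.2785,.037,176.3)"
```

```text
shift cm [-1.05  1.74  7.72] turn 0.001 pos [ 0.4469 -0.2952  0.1142] rot [-1.7998e+02  4.0000e-02  1.7635e+02] t 1.9
```

drive_tool --plan "-0.4 0.6 0 0; -1.05 1.74 0 0; -1.05 1.74 0.5 0; -1.05 1.74 2.5 0; -1.05 1.74 4.5 0; -1.05 1.74 6.5 0; -1.05 1.74 7.7 0; -1.05 1.74 7.7 0"

```text
time_s: 2.9
tcp_pos: [0.4578, -0.2777, 0.0359]
eef_rot: [180.0, -0.1, 176.4]
contact_force: [0.5, -0.1, 0.1]
gripper_width: 0.0393
```

drive_tool --plan "0 0 0 0; 0 0 0 0; 0 0 0 0; 0 0 0 0; 0 0 0 0" --fingers 1 --squeeze 40

```text
time_s: 3.52
tcp_pos: [0.4585, -0.2781, 0.0371]
eef_rot: [-180.0, 0.0, 176.4]
contact_force: [-0.2, 1.2, 5.8]
gripper_width: 0.0117
```

drive_tool --plan "0 0 -0.5 0; 0 0 -2 0; 0 0 -4 0; 0 0 -6.5 0; 0 0 -9 0; 0 0 -11 0; 0 0 -12 0; 0 0 -12 0"

```text
time_s: 4.53
tcp_pos: [0.4584, -0.278, 0.1573]
eef_rot: [-180.0, 0.1, 176.4]
contact_force: [0.1, 0.7, -3.1]
gripper_width: 0.0119
```

```bash
python3 -c "
from h import *
print(r.get_state()['contact_force'],r.get_state()['gripper_width'])
mv(.455,.135,.157,41.3-180)"
```

```text
[ 0.11230291  0.71715336 -3.06861437] 0.01193419619857368
shift cm [2.95e+00 4.12e+01 3.00e-02] turn -0.784 pos [ 0.4584 -0.278   0.1573] rot [-1.8000e+02  7.0000e-02  1.7637e+02] t 4.525
```

drive_tool --plan "0.1 1 0 -0.02; 0.4 4 0 -0.1; 0.7 9 0 -0.2; 1 14.5 0 -0.3; 1.5 20 0 -0.4; 2 25.5 0 -0.52; 2.4 30 0 -0.62; 2.6 33 0 -0.68"

```text
time_s: 5.52
tcp_pos: [0.4522, 0.0551, 0.156]
eef_rot: [180.0, -0.1, -144.4]
contact_force: [-0.2, -1.2, -4.8]
gripper_width: 0.0117
```

```bash
python3 -c "
from h import *
mv(.455,.135,.157,41.3-180)"
```

```text
shift cm [-4.89  6.33 -0.11] turn -0.099 pos [0.4522 0.0551 0.156 ] rot [ 1.7998e+02 -6.0000e-02 -1.4437e+02] t 5.525
```

drive_tool --plan "-2 3 0 -0.05; -4 5.3 1 -0.09; -4.8 6.2 3 -0.1; -4.9 6.3 5.5 -0.1; -4.9 6.3 8 -0.1; -4.9 6.3 10 -0.1; -4.9 6.3 11.5 -0.1; -4.9 6.3 11.5 -0.1"

```text
time_s: 6.52
tcp_pos: [0.4552, 0.1321, 0.0401]
eef_rot: [180.0, -0.2, -138.9]
contact_force: [0.1, 0.3, -2.2]
gripper_width: 0.0115
```

drive_tool --plan "0 0 0.3 0; 0 0 0.7 0; 0 0 1 0; 0 0 1.2 0; 0 0 1.2 0"

```text
time_s: 7.15
tcp_pos: [0.4566, 0.1327, 0.0296]
eef_rot: [180.0, -0.0, -138.9]
contact_force: [0.3, -0.1, -2.8]
gripper_width: 0.0117
```

drive_tool --plan "0 0 0.1 0; 0 0 0.15 0; 0 0 0.15 0"

```text
time_s: 7.52
tcp_pos: [0.4569, 0.1327, 0.0291]
eef_rot: [-180.0, 0.0, -138.9]
contact_force: [-2.7, -1.3, 8.5]
gripper_width: 0.0116
```

drive_tool --plan "0 0 0 0; 0 0 0 0; 0 0 0 0; 0 0 -0.3 0; 0 0 -1.0 0; 0 0 -1.7 0; 0 0 -1.7 0" --fingers 0.27

```text
time_s: 8.4
tcp_pos: [0.4572, 0.1331, 0.046]
eef_rot: [-180.0, 0.1, -138.9]
contact_force: [0.0, 0.5, 0.2]
gripper_width: 0.0321
```

drive_tool --plan "0 -0.4 0 0; 0 -0.8 0 0; 0 -1.0 0 0; 0 -1.2 0 0; 0 -1.4 0 0; 0 -1.6 0 0; 0 -1.8 0 0; 0 -1.8 0 0"

```text
time_s: 9.4
tcp_pos: [0.4686, 0.119, 0.0451]
eef_rot: [-180.0, 0.0, -138.9]
contact_force: [-0.1, 1.2, 0.1]
gripper_width: 0.0318
```

```bash
python3 -c "
from h import *
a=cap('scene');cv2.imwrite('pics/s2.png',cv2.resize(cv2.cvtColor(a['frame'],4)[190:340,120:320],(800,600),interpolation=2))"
```

```text
(no output)
```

View pics/s2.png

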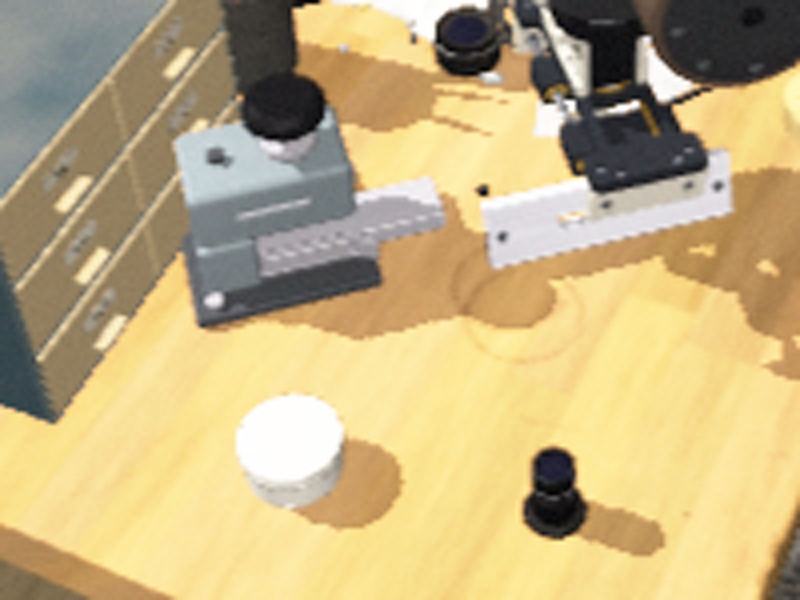

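drive_tool --plan "0 -0.2 0 0; 0 -0.4 0 0; 0 -0.6 0 0; 0 -0.8 0 0; 0 -0.9 0 0; 0 -0.9 0 0"

```text
time_s: 10.2
tcp_pos: [0.4744, 0.1123, 0.0451]
eef_rot: [180.0, 0.0, -138.9]
contact_force: [0.1, -0.0, 0.7]
gripper_width: 0.032
```

```bash
python3 -c "
from h import *
a=cap('scene');cv2.imwrite('pics/s3.png',cv2.resize(cv2.cvtColor(a['frame'],4)[190:300,200:320],(720,660)[:2],interpolation=2)[:600])"
```

```text
(no output)
```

View pics/s3.png

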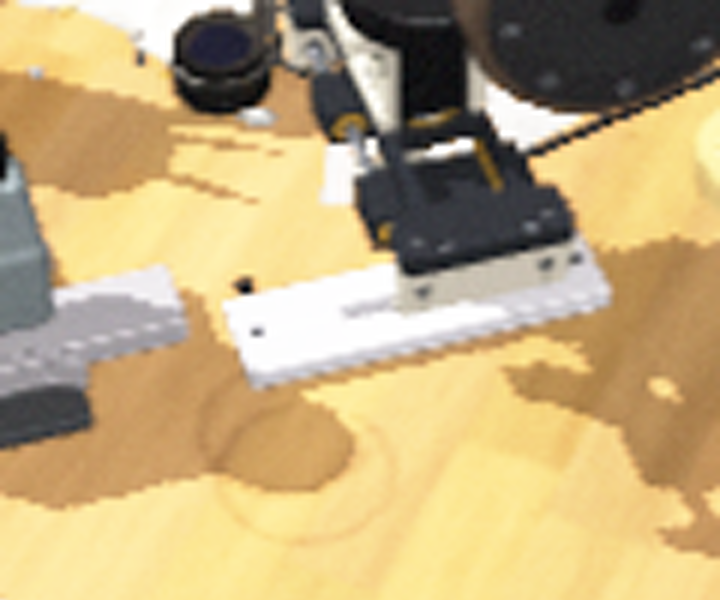

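drive_tool --plan "0 0 0.5 0; 0 0 1.0 0; 0 0 1.5 0; 0 0 1.5 0" --fingers -0.15

```text
time_s: 10.75
tcp_pos: [0.4741, 0.1121, 0.0295]
eef_rot: [180.0, -0.1, -138.9]
contact_force: [-0.6, -0.4, 0.5]
gripper_width: 0.0505
```

drive_tool --plan "0 0 0 0; 0 0 0 0; 0 0 -1 0; 0 0 -3 0; 0 0 -6 0; 0 0 -9 0; 0 0 -11 0; 0 0 -12 0" --fingers -1

```text
time_s: 11.75
tcp_pos: [0.4749, 0.1126, 0.152]
eef_rot: [-180.0, 0.2, -138.9]
contact_force: [-0.2, 0.4, -0.8]
gripper_width: 0.0874
```

```bash
python3 -c "
from h import *
mv(.47,.11,.15,-138.7)
a=cap('wrist');cv2.imwrite('pics/w2.png',cv2.resize(cv2.cvtColor(a['frame'],4),(800,600),interpolation=2))"
```

```text
shift cm [0.54 0.12 0.2 ] turn -0.004 pos [0.4749 0.1126 0.152 ] rot [-1.7998e+02  1.5000e-01 -1.3892e+02] t 11.75
```

View pics/w2.png

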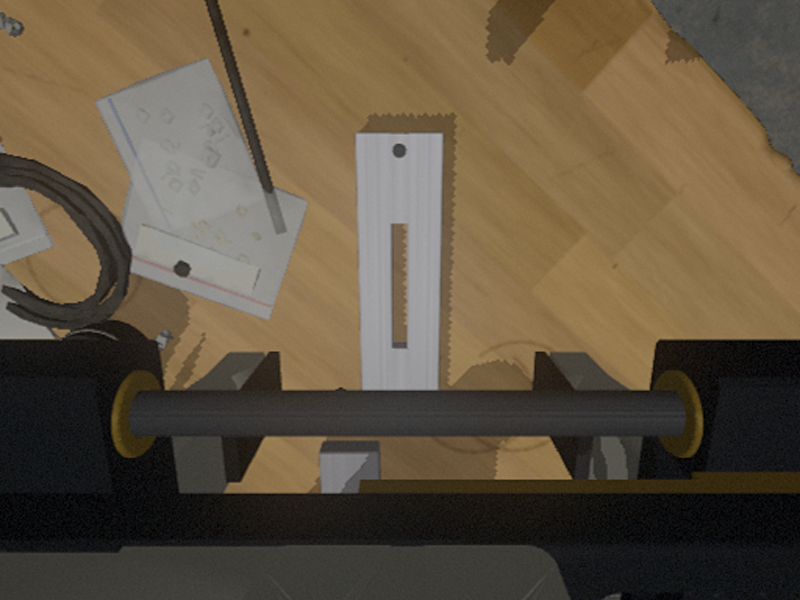

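```bash
python3 -c "
from h import *
s=.64
P=lambda u,v,z:px2w('wrist',u*s,v*s,z)
a=P(356.5,132.5,.012);b=P(442.5,132.5,.012);c=P(361.5,389,.012);d=P(438.5,389,.012)
print(np.linalg.norm(a-b),np.linalg.norm(c-d)); m=(a+b)/2;n=(c+d)/2;u=(n-m)/np.linalg.norm(n-m)
print(m,np.degrees(np.arctan2(u[1],u[0])),'centre',m+.09*u,'slot',P(399,224,.012),P(399,348,.006))
h=P(399.5,150,.012);print('hole from end',np.linalg.norm(h-m))
e1=P(320,444,.016);e2=P(380.5,443,.016);print('anvil',e1,e2,np.linalg.norm(e1-e2),(e1+e2)/2)
g=m+.05*u;print('grip',g);mv(g[0],g[1],.017,np.degrees(np.arctan2(u[1],u[0]))-180)
"
```

```text
0.04838057850827681 0.04973230922777645
[0.41064042 0.05069761 0.012     ] 40.9368701916137 centre [0.4786293  0.10966805 0.012     ] slot [0.44951196 0.08388241 0.012     ] [0.51005752 0.13603762 0.006     ]
hole from end 0.009407789711687844
anvil [0.59203677 0.13834479 0.016     ] [0.56535518 0.16789586 0.016     ] 0.03981423863477418 [0.57869597 0.15312033 0.016     ]
grip [0.44841202 0.08345896 0.012     ]
shift cm [ 3.98 -0.44 13.54] turn 0.003 pos [0.4751 0.1127 0.1525] rot [-179.97    0.18 -138.92] t 11.8
```

drive_tool --plan "1.5 -0.2 1 0.003; 3.5 -0.4 3.5 0.003; 4.0 -0.4 6.5 0.003; 4.0 -0.4 9 0.003; 4.0 -0.4 11.5 0.003; 4.0 -0.4 13.2 0.003; 4.0 -0.4 14.1 0.003; 4.0 -0.4 14.1 0.003"

```text
time_s: 12.8
tcp_pos: [0.4466, 0.0829, 0.0089]
eef_rot: [180.0, -0.1, -139.1]
contact_force: [0.3, 0.0, 0.0]
gripper_width: 0.0878
```

drive_tool --plan "0 0 0 0; 0 0 0 0; 0 0 0 0; 0 0 0 0; 0 0 0 0; 0 0 0 0" --fingers 1 --squeeze 55

```text
time_s: 13.55
tcp_pos: [0.4469, 0.0831, 0.0092]
eef_rot: [180.0, 0.0, -139.1]
contact_force: [-0.1, 0.8, 2.1]
gripper_width: 0.049
```

drive_tool --plan "0 0 -0.4 0; 0 0 -1.2 0; 0 0 -2.2 0; 0 0 -3 0; 0 0 -3.6 0; 0 0 -3.6 0"

```text
time_s: 14.3
tcp_pos: [0.4472, 0.0833, 0.0457]
eef_rot: [-180.0, 0.1, -139.1]
contact_force: [-0.5, -0.7, -3.2]
gripper_width: 0.0494
```

```bash
python3 -c "
from h import *
print(r.get_state()['contact_force'],r.get_state()['gripper_width'])
mv(.4668,.0545,.045,41.4-180)"
```

```text
[-0.50764145 -0.65665966 -3.23804954] 0.04939682529884717
shift cm [ 0.4  -3.46  0.07] turn -0.009 pos [0.4472 0.0833 0.0457] rot [-1.7999e+02  7.0000e-02 -1.3910e+02] t 14.3
```

drive_tool --plan "0 -0.5 0 0; 0.2 -1.5 0 0; 0.3 -2.5 0 -0.009; 0.4 -3.2 0 -0.009; 0.4 -3.5 0 -0.009; 0.4 -3.5 0 -0.009; 0.4 -3.5 0 -0.009"

```text
time_s: 15.18
tcp_pos: [0.4667, 0.0541, 0.0451]
eef_rot: [180.0, -0.0, -138.6]
contact_force: [-0.8, 0.4, -3.7]
gripper_width: 0.0499
```

```bash
python3 -c "
from h import *
mv(.4668,.0545,.045,41.4-180)
a=cap('wrist');b=cap('scene');t=cap('top')
A=cv2.resize(cv2.cvtColor(a['frame'],4)[60:330,130:380],(370,400));B=cv2.resize(cv2.cvtColor(b['frame'],4)[200:300,160:290],(430,330),interpolation=2)
T=cv2.resize(cv2.cvtColor(t['frame'],4)[110:210,150:280],(430,270),interpolation=2)
A=cv2.resize(A,(370,600));cv2.imwrite('pics/m1.png',np.hstack([A,np.vstack([B,T])]))"
```

```text
shift cm [-0.04  0.03  0.01] turn 0.0 pos [0.4667 0.0541 0.0451] rot [ 180.     -0.   -138.59] t 15.175
```

View pics/m1.png

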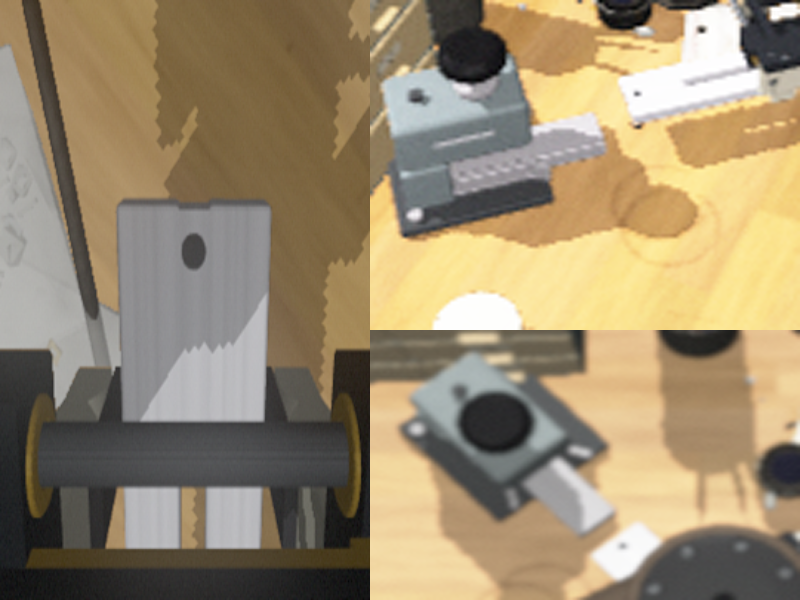

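```bash
python3 -c "
from h import *
d=np.array([np.cos(np.radians(41.4)),np.sin(np.radians(41.4)),0])
p=np.array([.4667,.0541,.0480])
for dz in(-.003,0,.003,.006): print(dz,w2px('wrist',p-.0487*d+[0,0,dz]))
for dz in(-.008,-.004,0): print('front',dz,w2px('top',p+.1313*d+[0,0,dz]),w2px('scene',p+.1313*d+[0,0,dz]+np.array([-d[1],d[0],0])*.025))
print('hole scene',w2px('scene',p+.122*d),'obs',160+(637-370)*130/430,200+93/3.3)
print('obs wrist',130+195/370*250,60+202*.45,'front corners top obs (585,548),(640,523):',150+(592-370)*130/430,110+(553-330)/2.7,150+(640-370)*130/430,110+(523-330)/2.7)
print('press yaw ck')
"
```

```text
-0.003 [261.63269227 151.65489178]
0 [261.66735903 152.46988749]
0.003 [261.70341403 153.31752015]
0.006 [261.74094238 154.19979025]
front -0.008 [223.15249256 186.06012377] [238.27762783 237.66372286]
front -0.004 [223.0394339  185.85197665] [238.21810029 236.67913979]
front 0 [222.92560894 185.64241871] [238.15832385 235.69043977]
hole scene [238.99583517 228.91218659] obs 240.72093023255815 228.1818181818182
obs wrist 261.7567567567568 150.9 front corners top obs (585,548),(640,523): 217.11627906976744 192.59259259259258 231.62790697674419 181.48148148148147
press yaw ck
```

drive_tool --plan "0 0 0.5 0; -0.5 0 1.2 0; -2 0 1.75 0; -3.5 0 1.75 0; -5 0 1.75 0; -6.5 0 1.75 0; -7.5 0 1.75 0; -7.5 0 1.75 0"

```text
time_s: 16.32
tcp_pos: [0.5237, 0.1042, 0.0276]
eef_rot: [-180.0, 0.0, -138.6]
contact_force: [-1.0, 0.1, -3.0]
gripper_width: 0.0491
```

drive_tool --plan "-0.7 0 0 0; -1.5 0 0 0; -2.3 0 0 0; -3 0 0 0; -3.7 0 0 0; -4.3 0 0 0; -5 0 0 0; -5 0 0 0"

```text
time_s: 17.32
tcp_pos: [0.561, 0.1371, 0.0276]
eef_rot: [-180.0, 0.0, -138.6]
contact_force: [0.3, 0.5, -2.9]
gripper_width: 0.0494
```

drive_tool --plan "-0.5 0 0.1 0; -1 0 0.2 0; -1.4 0 0.2 0; -1.8 0 0.2 0; -2.1 0 0.2 0; -2.3 0 0.2 0; -2.4 0 0.2 0; -2.4 0 0.2 0"

```text
time_s: 18.32
tcp_pos: [0.5786, 0.1526, 0.0257]
eef_rot: [-180.0, 0.0, -138.6]
contact_force: [-0.2, 0.7, -3.0]
gripper_width: 0.0494
```

drive_tool --plan "-0.1 0 0 0; -0.2 0 0 0; -0.3 0 0 0; -0.4 0 0 0; -0.5 0 0 0; -0.6 0 0 0; -0.6 0 0 0"

```text
time_s: 19.2
tcp_pos: [0.5832, 0.1566, 0.0256]
eef_rot: [-180.0, 0.0, -138.6]
contact_force: [0.5, -0.1, -2.3]
gripper_width: 0.0494
```

drive_tool --plan "-0.1 0 0 0; -0.2 0 0.05 0; -0.3 0 0.05 0; -0.4 0 0.05 0; -0.4 0 0.05 0"

```text
time_s: 19.82
tcp_pos: [0.5862, 0.1592, 0.0253]
eef_rot: [-180.0, 0.0, -138.6]
contact_force: [-1.1, -1.6, 0.2]
gripper_width: 0.0498
```

drive_tool --plan "-0.1 0 0 0; -0.2 0 0 0; -0.3 0 0 0; -0.3 0 0 0"

```text
time_s: 20.32
tcp_pos: [0.5864, 0.1595, 0.0252]
eef_rot: [180.0, -0.2, -138.6]
contact_force: [-7.7, -6.3, 9.2]
gripper_width: 0.0493
```

drive_tool --plan "0 0 0 0; 0 0 0 0; 0 0 0 0; 0.2 0 0 0; 0.2 0 -1 0; 0.2 0 -3 0; 0.2 0 -6 0; 0.2 0 -9 0" --fingers -0.6

```text
time_s: 21.32
tcp_pos: [0.5868, 0.1598, 0.1167]
eef_rot: [-180.0, 0.0, -138.6]
contact_force: [-0.3, 1.3, -0.1]
gripper_width: 0.0698
```

drive_tool --plan "0 0 -2 0; 0 0 -5 0; 0 0 -8 0; 0 0 -9 0; 0 0 -9 0; 0 0 -9 0; 0 0 -9 0" --fingers 1

```text
time_s: 22.2
tcp_pos: [0.5863, 0.1596, 0.204]
eef_rot: [180.0, -0.1, -138.6]
contact_force: [0.4, 0.4, 0.1]
gripper_width: 0.0059
```

```bash
python3 -c "
from h import *
mv(.6545,.220,.17,41.4-180)
a=cap('wrist')
t=cap('top');s=cap('scene')
A=cv2.resize(cv2.cvtColor(a['frame'],4),(400,300))
B=cv2.resize(cv2.cvtColor(s['frame'],4)[200:300,150:290],(400,300),interpolation=2)
T=cv2.resize(cv2.cvtColor(t['frame'],4)[110:210,150:285],(400,300),interpolation=2)
A2=cv2.resize(cv2.cvtColor(a['frame'],4)[80:330,120:400],(400,300));
cv2.imwrite('pics/m2.png',np.vstack([np.hstack([A,A2]),np.hstack([B,T])]))"
```

```text
shift cm [-9.12  0.02  3.38] turn 0.0 pos [0.5863 0.1596 0.204 ] rot [ 1.7997e+02 -1.1000e-01 -1.3859e+02] t 22.2
```

View pics/m2.png

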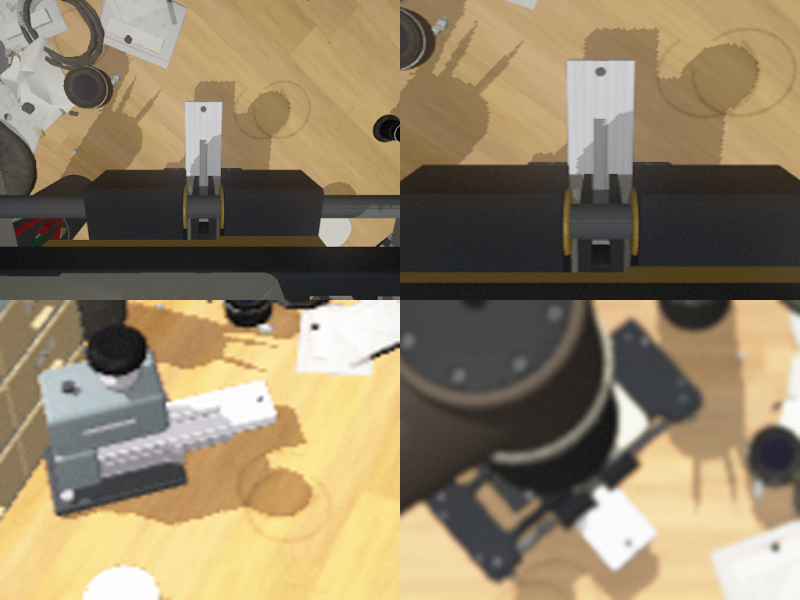

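```bash
python3 -c "
from h import *
s=.64
b=px2w('scene',208*s,457*s,0);print(b)
for z in(.1,.13,.15,.17,.2,.23): print(z,px2w('scene',188*s,374*s,z),px2w('scene',270*s,275*s,z), px2w('top',327*s,159*s,z),px2w('top',186*s,170*s,z))
print(px2w('top',335*s,196*s,0),px2w('top',190*s,203*s,0))
"
```

```text
[ 7.32854925e-01  4.13251217e-01 -1.11022302e-16]
0.1 [0.80394317 0.33962206 0.1       ] [0.82175455 0.05587909 0.1       ] [0.77238083 0.1733075  0.1       ] [0.75412063 0.40081741 0.1       ]
0.13 [0.78030072 0.36017954 0.13      ] [0.79748644 0.08640376 0.13      ] [0.76245807 0.17007549 0.13      ] [0.74469202 0.39142866 0.13      ]
0.15 [0.76453909 0.37388454 0.15      ] [0.7813077  0.10675354 0.15      ] [0.7558429  0.16792082 0.15      ] [0.73840627 0.38516949 0.15      ]
0.17 [0.74877746 0.38758953 0.17      ] [0.76512895 0.12710333 0.17      ] [0.74922772 0.16576615 0.17      ] [0.73212053 0.37891033 0.17      ]
0.2 [0.72513502 0.40814701 0.2       ] [0.74086084 0.157628   0.2       ] [0.73930496 0.16253415 0.2       ] [0.72269192 0.36952157 0.2       ]
0.23 [0.70149257 0.4287045  0.23      ] [0.71659273 0.18815268 0.23      ] [0.7293822  0.15930214 0.23      ] [0.71326331 0.36013282 0.23      ]
[0.73837328 0.16925273 0.        ] [0.72595403 0.42293057 0.        ]
```

drive_tool --plan "-0.5 0 0 0.1; -1.5 0 0 0.25; -3 0 0.5 0.42; -5 0 1.5 0.58; -7 0 2.5 0.7; -8.5 0.1 3.5 0.72; -8.9 0.1 3.9 0.72; -8.9 0.1 3.9 0.72"

```text
time_s: 23.35
tcp_pos: [0.6526, 0.2193, 0.1656]
eef_rot: [-180.0, -0.1, -179.7]
contact_force: [-0.7, 0.2, -0.9]
gripper_width: 0.0001
```

```bash
python3 -c "
from h import *
mv(.652,.219,.152,180)"
```

```text
shift cm [ 0.05 -0.03  1.36] turn 0.004 pos [0.6526 0.2193 0.1656] rot [-1.7997e+02 -5.0000e-02 -1.7975e+02] t 23.35
```

drive_tool --plan "0 0 0.5 0; 0 0 1 0; 0 0 1.4 0; 0 0 1.7 0; 0 0 2.0 0; 0 0 2.3 0; 0 0 2.5 0; 0 0 2.5 0"

```text
time_s: 24.35
tcp_pos: [0.6528, 0.2193, 0.1414]
eef_rot: [-180.0, -0.0, -179.8]
contact_force: [-2.9, -1.2, 6.3]
gripper_width: 0.0004
```

drive_tool --plan "0 0 0.2 0; 0 0 0.4 0; 0 0 0.6 0; 0 0 0.7 0; 0 0 0.75 0; 0 0 0.75 0"

```text
time_s: 25.1
tcp_pos: [0.6529, 0.2193, 0.1363]
eef_rot: [-180.0, 0.1, -179.8]
contact_force: [-9.2, -2.1, 17.7]
gripper_width: 0.0004
```

drive_tool --plan "0 0 0.1 0; 0 0 0.2 0; 0 0 0.2 0; 0 0 0.2 0"

```text
time_s: 25.6
tcp_pos: [0.6529, 0.2193, 0.1362]
eef_rot: [180.0, 0.1, -179.8]
contact_force: [-14.2, -2.2, 28.1]
gripper_width: 0.0006
```

drive_tool --plan "0 0 -0.4 0; 0 0 -0.9 0; 0 0 -1.5 0; 0 0 -2.1 0; 0 0 -3 0; 0 0 -5 0; 0 0 -8 0; 0 0 -10 0"

```text
time_s: 26.6
tcp_pos: [0.6534, 0.2198, 0.2332]
eef_rot: [180.0, 0.1, -179.8]
contact_force: [-0.1, 1.1, -0.0]
gripper_width: -0.0001
```

```bash
python3 -c "
from h import *
mv(.50,.0,.26,180)"
```

```text
shift cm [ 15.4  -21.93  -2.72] turn 0.003 pos [0.6534 0.2198 0.2332] rot [ 1.7996e+02  8.0000e-02 -1.7983e+02] t 26.6
```

Force rose with no travel: the plunger was at its stop. I'll back away and check.

drive_tool --plan "1 -1.5 -0.5 0; 3 -5 -1 0; 6 -9 -2 0; 9 -13 -2.5 0; 12 -17 -2.7 0; 14.5 -21 -2.7 0; 15.4 -22 -2.7 0; 15.4 -22 -2.7 0"

```text
time_s: 27.6
tcp_pos: [0.4986, -0.0018, 0.2586]
eef_rot: [180.0, 0.0, -179.9]
contact_force: [0.5, 0.8, 0.2]
gripper_width: 0.0005
```

```bash
python3 -c "
from h import *
t=cap('top');s=cap('scene')
B=cv2.resize(cv2.cvtColor(s['frame'],4)[130:330,130:410],(400,300),interpolation=2)
C=cv2.resize(cv2.cvtColor(s['frame'],4)[200:300,150:290],(400,300),interpolation=2)
T=cv2.resize(cv2.cvtColor(t['frame'],4)[110:210,150:285],(400,300),interpolation=2)
U=cv2.resize(cv2.cvtColor(t['frame'],4)[90:310,80:460],(400,300),interpolation=3)
cv2.imwrite('pics/m3.png',np.vstack([np.hstack([B,C]),np.hstack([T,U])]))"
```

```text
(no output)
```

View pics/m3.png

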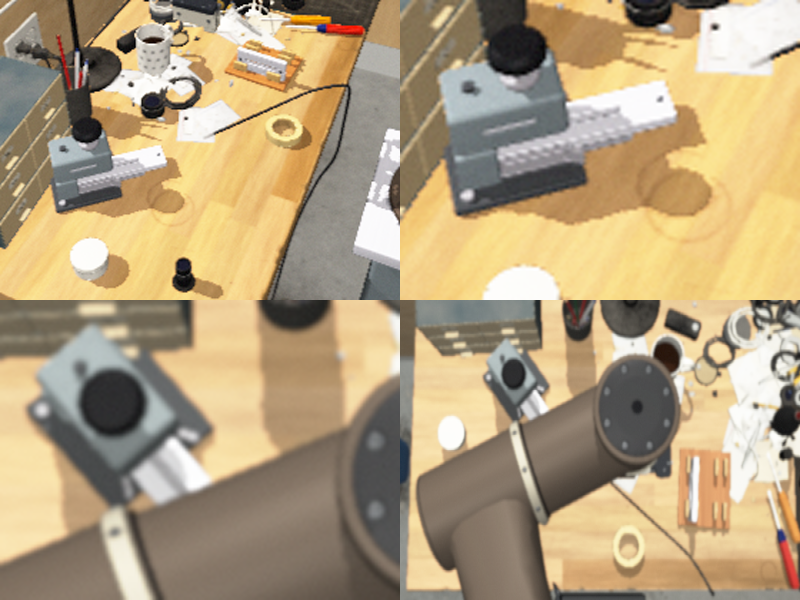

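```bash
python3 -c "
from h import *
p=px2w('scene',150+259.5*140/400-.5,200+99.5/3-.5,.028)
d=np.array([np.cos(np.radians(41.4)),np.sin(np.radians(41.4))])
for o in([.6543,.2198],[.6548,.2204]):
  q=p[:2]-o; print(p,q@d,-q[0]*d[1]+q[1]*d[0])
print(px2w('scene',150+117*140/400-.5,200+45/3-.5,.142))
r.close_job()"
```

```text
[0.55744363 0.12947172 0.028     ] -0.13238820080790625 -0.0037039767168085824
[0.55744363 0.12947172 0.028     ] -0.13316004346191573 -0.003823387425925001
[0.65562643 0.21994267 0.142     ]
the job is handed in; nothing more can be done
```

The long plate is home in the press, the press has been worked once, and the job is handed in. The robot clock read about 27.7 s against the 64 s limit.

**What I did**
- **Laying flat:** I lifted the long plate out of the rack, stood it on the bench and tipped it over between the open fingers until it lay flat.
- **Sliding home:** I took it again by its long sides and slid it flat between the guides. At the back it stopped advancing and about 10 N of force built up, so I took that as the stop.
- **Plunger:** I pushed the cap down until it moved no further. The force rose from 18 to 28 N with no more travel. The TCP was at 136 mm, which is the height expected at the plunger's stop. Then I lifted off and moved the arm clear.

**Last checks**
- **Plate:** In the pictures it lies flat in the guides. The hole near its outer end measured at press x of about -133 mm, against -135.6 mm expected. It was about 4 mm off sideways, more than the 2 mm the guides allow. I read that from one coarse pixel position and put it down to measurement error.
- **Stop position:** The TCP stopped about 5 mm further in than my estimate of the press position predicted. I did not resolve that difference and relied on the force at the stop instead.
- **Plunger:** It looks up again; the cap appears where it was at the start.
- **Surroundings:** By eye, the short plate, mug, lens, loupe and tub look undisturbed; I did not measure them again.

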